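# Clip the filter cassette into the fume extractor

### The job

Fit the loose filter cassette into the holder on top of the fume extractor: hook one end under the fixed lip, then swing the other end down until the sprung latch snaps over it and the cassette lies flat and fully home. Work gently, by feel: the cassette is brittle and must not be forced against the extractor.

Things in the scene. Friction and masses are not known exactly. Their poses are not given: they have to be found in the camera images.
- cassette: Flat grey filter frame 120 (x) x 100 (y) x 6 mm, 0.16 kg, with an upright finger rib 36 (x) x 12 (y) x 30 (z) mm on its middle (rib top 36 mm above the underside). Grip the rib across its 12 mm (y). Origin: centre of the underside, z up. Both x ends are alike; either may go under the lip. Cracks if pressed on the extractor or holder with over 40 N, or over 20 N while tilted over 0.21 rad.
- extractor: Fume extractor, a low grey box 200 (x) x 140 (y) x 50 mm fixed to the bench, with a filter holder of bright metal screwed onto its flat top (the deck, 50 mm above the origin). Origin: centre of the underside; x points from the holder's lip end to its latch end, z up.
- seat (a point): Nominal middle of the holder, on the deck; extractor's axes. The home cassette's origin comes here, but the whole holder (lip, walls, latch together) is screwed down through slots and stands up to 13 mm off either way along x: not measured, to be felt or seen. y and z are exact. Side guides 6 mm high leave 3 mm each side. Only tilted 0.2 to 0.35 rad, -x end low, does the cassette go under the lip.
- lip (a point): Nominal foot of the lip's riser on the deck (inner face, 61.25 mm to -x of the seat; really up to 13 mm off along x with the holder; this point does not move with it). From the riser's top the fixed lip reaches 8 mm inward (+x), 118 mm wide, underside 11 mm and top 14 mm above the deck. Tilted, the cassette goes in as far as the riser, then its +x end swings down.
- latch_wall (a point): Nominal foot of the end wall on the deck (inner face, 61.25 mm to +x of the seat; shifts with the holder like the lip, the point does not). Wall 6.6 mm high: 2.5 mm play along x for the cassette. In its middle the latch housing, 37 mm wide, 21 mm high, 21 mm deep (+x).
- latch (a joint): Sprung latch bolt in the +x end wall, 20 mm wide; metres, 0 = out, reaching 5 mm inward over the wall, flat underside 7.2 mm above the deck; 0.009 = pushed back. Its nose is bevelled from 20 mm down to 8 mm above the deck: the cassette's +x end pressed straight down with roughly 3 to 8 N pushes it back 5 mm, then it springs out over the edge.

How it is judged:
On the way:
1. the cassette stands tilted in the holder, one end low and the other still up (angle between cassette's own z axis and vertical between 0.08 and 0.7 rad and x of cassette in the frame of seat between -0.04 and 0.04 m and y of cassette in the frame of seat between -0.015 and 0.015 m and z of cassette in the frame of seat below 0.04 m), for 0.1 s.
At the end, for the whole second after the job is handed in: Cassette flat on the deck in the holder (underside within 2.5 mm, tilt under 0.03 rad), within 16 mm along x and 6 mm across of the nominal seat, turned under 0.08 rad, latch bolt sprung out over its end (joint under 2 mm), at rest (z of cassette in the frame of seat below 0.0025 m and angle between the z axis of cassette and the z axis of seat, either way round below 0.03 rad and x of cassette in the frame of seat between -0.016 and 0.016 m and y of cassette in the frame of seat between -0.006 and 0.006 m and angle between the x axis of cassette and the x axis of seat, either way round below 0.08 rad and value of joint latch below 0.002 m and linear speed of cassette below 0.01 m/s); the robot touches nothing.
It fails at once if the cassette is pressed against the extractor, its holder or latch with more than 40 N (contact force between cassette and extractor above 40 N).
It fails at once if while still tilted over 0.21 rad, the cassette is pushed against the extractor or its holder with more than 20 N (angle between cassette's own z axis and vertical above 0.21 rad and contact force between cassette and extractor above 20 N).
It also fails if it takes over 62 s, if anything falls off the work surface, if the arm or the gripper's body presses on something with over 40 N, if the wrist force passes 120 N, or if a joint passes its speed limit or range.

### The arm

A 6-joint arm with a two-finger parallel gripper is mounted at the origin on a cart in front of the work surface, level with it; the furniture and walls round the work are solid. World frame = base frame: x ahead of the robot, y to its left, z up, the work surface at z = 0. Lengths are in m, angles in rad, forces in N, time in s.
With the tool pointing down it reaches from about 0.35 to 0.925 m from the base axis. Payload 6.4 kg.
Tool frame: the origin (TCP) lies on the centre line of the jaws, within the pads' length; the fingertips stand 11 mm ahead of it and the grasp point (between the pads) lies 8 mm behind it; z points along the fingers, y is the direction in which the jaws open and shut (so a half turn about z gives the same grasp; the last joint's range is limited). The gripper opens to 85 mm and grips with 20 to 120 N. Pads are 22 mm wide; open, the fingers measure 114 mm over their backs; the gripper's body (76 mm by 85 mm) begins 54 mm behind the grasp point. The pads swing forward as they close: fully open they stand 13 mm farther back than shut.
Start: joints at [-0.174, 0.245, 1.558, -0, 1.339, -0.174], TCP at [0.65, 0, 0.242] pointing down, gripper open.
Joint ranges: [-3.13, 3.13], [-1.02, 2.26], [0.13, 2.54], [-0.95, 4.09], [0.21, 2.88], [-2.74, 2.74]. Speed limits (rad/s): [2.57, 2.57, 3.14, 3.14, 3.14, 3.14].

### API

Orientations are given as a rotation vector (axis times angle).
In Python, from station import arm, imaging, workorder gives the robot as it stands. The module is installed in compiled form; this text tells all that it offers.
- The arm moves only by the shell command python3 -m jog 'ROWS'. ROWS is JSON, a list of rows, each an object with "translation": the shift along the world's x, y, z in mm, a list of three; "delta_rot": the turn, a rotation vector about the world's x, y, z in rad, a list of three; "gripper": the closure in counts, from 0 (fully open) to 255 (shut). A call has 1 to 8 rows; each row is the pose to reach, as a shift and turn from the pose measured when the call began; what a row does not reach only later rows make up. A row lasts 1/8 s, in which the tool goes at most 62.5 mm and 10.7 degrees, less where a joint would pass 70% of its speed; a pose out of reach is approached as far as the arm can. A call with a gripper value outside its range is refused whole. The fingers move at their own pace and stop on an object; the grip force is fixed at half the most. Time passes only in rows, so rows that repeat a pose let the fingers close. It gives the time, the measured TCP pose, the force and the opening at its end, in the units of the state.
- arm.get_state(): the state, without advancing time (a new reading comes with each control period).
- imaging.capture(name): name is "scene" or "side" or "wrist"; returns the picture (420x560x3 uint8, red, green, blue); there is no depth.
- imaging.camera_info(name): a dict with "intrinsics" (3x3 intrinsics, pixels), "k1" (the pictures are not rectified: a ray, as slopes to the right and down, at radius r is drawn at 1 + k1 r^2 times it, then the intrinsics apply), "extrinsics" (4x4, takes a point from world to camera coordinates); the wrist camera has in their place "tool_from_camera" (4x4, takes a point from camera to tool coordinates, whose origin is the TCP and whose axes are the flange's). Camera axes: x right, y down, z forward; pixel columns grow to the right and rows downward; lengths in m; the calibration is good to about 2 mm. A picture is of the moment at which its call begins: read the wrist's pose just before it. camera_info takes no time and is no camera call.
- workorder.job_done(): hands the job in, once; it reports no verdict.
The state is a dict: "time": time; "joints": joint angles; "joint_velocities": joint speeds; "effort": joint torques, N m; "position": TCP position; "tool_rot": TCP orientation; "wrist_force": force on the tool from outside, world axes, zero at the start; "ft_torque": the same for the moment, N m; "opening": finger opening in m.
Only numpy, scipy, OpenCV 4.12 (cv2) and the standard library are available. Lean on these libraries where they do the work, as an engineer would, in place of code of your own. Each camera call takes 0.05 s, during which the arm holds its last target.

## Working session

There is one attempt and no reset: what is moved stays moved. The work goes in short steps, Python scripts to look and compute and a shell command to move; the robot and the scene stay as the last step left them, time stands still between calls to the robot, and variables do not carry over. Pictures are saved under pics/ and viewed, and the job is handed in when it is done.

```bash
mkdir -p pics
cat > h.py <<'E'
import numpy as np, cv2
from station import arm, imaging, workorder
def snap(n,f):
    s=arm.get_state(); im=imaging.capture(n); cv2.imwrite('pics/'+f,im[:,:,::-1]); return s,im
E
python3 - <<'E'
from h import *
for n in ("scene","side","wrist"):
    snap(n,n+"0.png"); i=imaging.camera_info(n); print(n,{k:np.round(v,4).tolist() for k,v in i.items()})
s=arm.get_state();print({k:np.round(v,4).tolist() for k,v in s.items()})
E
```

```text
scene {'intrinsics': [[518.2563, 0.0, 270.7941], [0.0, 518.2563, 210.0519], [0.0, 0.0, 1.0]], 'k1': -0.1094, 'extrinsics': [[-0.7894, -0.6137, 0.0173, 0.4404], [-0.4797, 0.5989, -0.6413, 0.301], [0.3832, -0.5145, -0.7671, 0.7227], [0.0, 0.0, 0.0, 1.0]]}
side {'intrinsics': [[418.8591, 0.0, 280.3541], [0.0, 418.8591, 205.42], [0.0, 0.0, 1.0]], 'k1': -0.1131, 'extrinsics': [[-0.8796, -0.4755, -0.015, 0.4775], [-0.1644, 0.3336, -0.9283, 0.1566], [0.4464, -0.8141, -0.3716, 0.6886], [0.0, 0.0, 0.0, 1.0]]}
wrist {'intrinsics': [[377.5946, 0.0, 268.6263], [0.0, 377.5946, 209.146], [0.0, 0.0, 1.0]], 'k1': -0.0426, 'tool_from_camera': [[0.0006, -0.9487, -0.3161, 0.0808], [1.0, 0.0004, 0.0006, -0.0006], [-0.0004, -0.3161, 0.9487, -0.1307], [0.0, 0.0, 0.0, 1.0]]}
{'time': 0.15, 'joints': [-0.1741, 0.2456, 1.5588, -0.0, 1.3387, -0.1741], 'joint_velocities': [-0.0016, -0.0034, -0.0026, 0.0014, -0.0007, 0.0005], 'effort': [0.0004, -42.9984, -32.6553, -0.0001, 0.0035, 0.0], 'position': [0.6496, 0.0001, 0.2414], 'tool_rot': [-2.2206, -2.2205, 0.0014], 'wrist_force': [0.3017, -0.699, -0.2327], 'ft_torque': [-0.038, 0.0291, -0.0265], 'opening': 0.0854}
```

View pics/scene0.png

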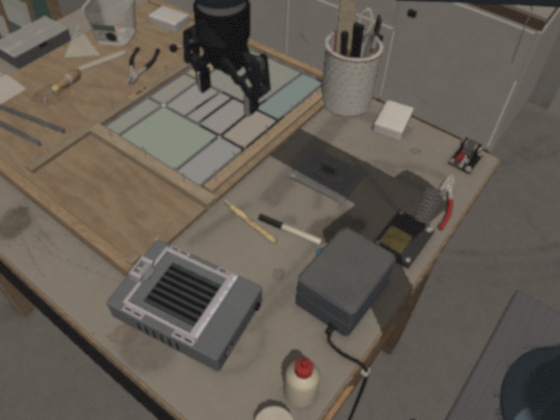

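View pics/side0.png

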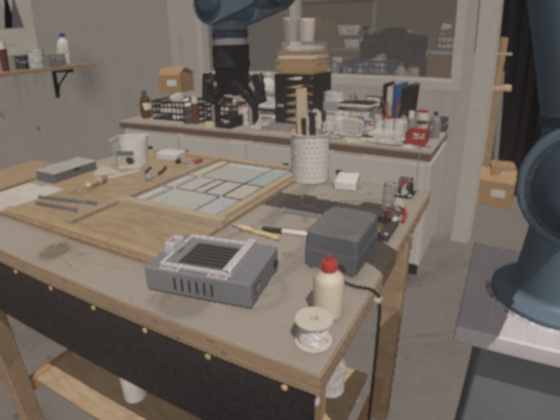

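View pics/wrist0.png

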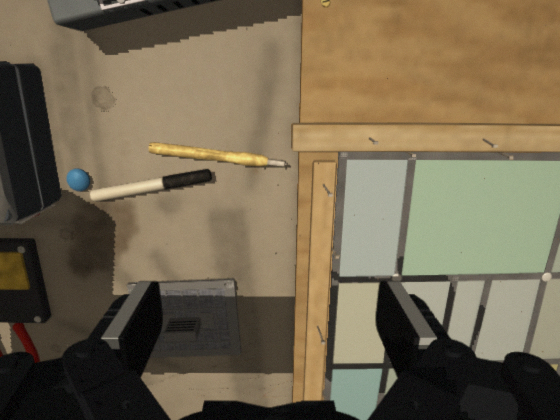

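Run:
```python
import cv2,numpy as np
a=cv2.imread('pics/scene0.png'); b=cv2.imread('pics/wrist0.png')
g=lambda x:np.clip(255*(x/255.)**.6,0,255).astype('uint8')
cv2.imwrite('pics/z1.png',g(cv2.resize(a[225:365,90:280],None,fx=4,fy=4,interpolation=2)))
cv2.imwrite('pics/z2.png',g(cv2.resize(a[110:270,240:440],None,fx=3.7,fy=3.7,interpolation=2)))
cv2.imwrite('pics/z3.png',g(cv2.resize(b[240:400,80:280],None,fx=3.7,fy=3.7,interpolation=2)))
```

```text
(no output)
```

View pics/z1.png

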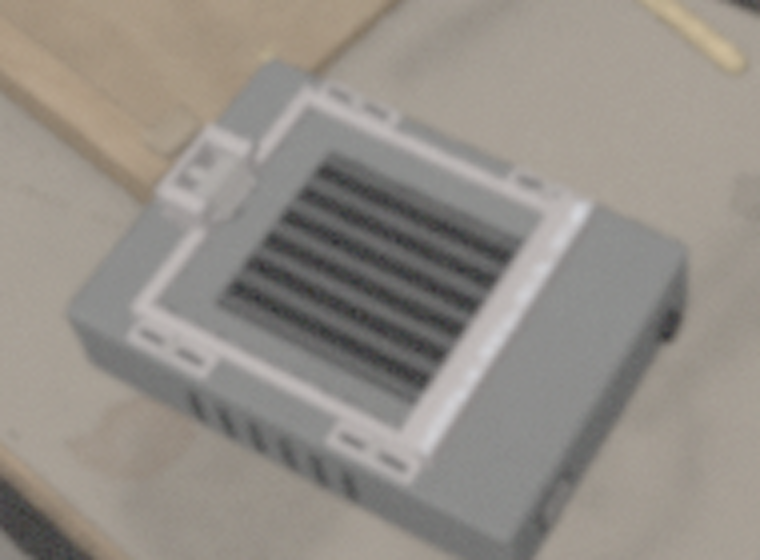

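View pics/z2.png

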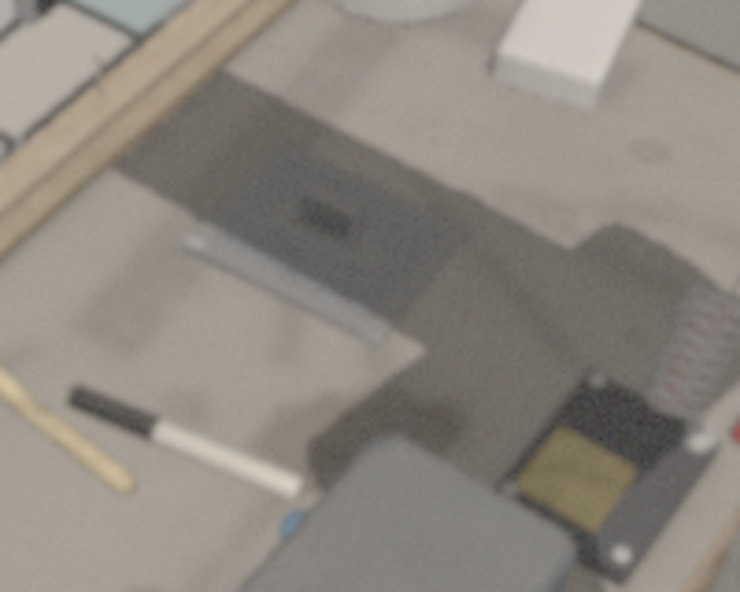

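View pics/z3.png

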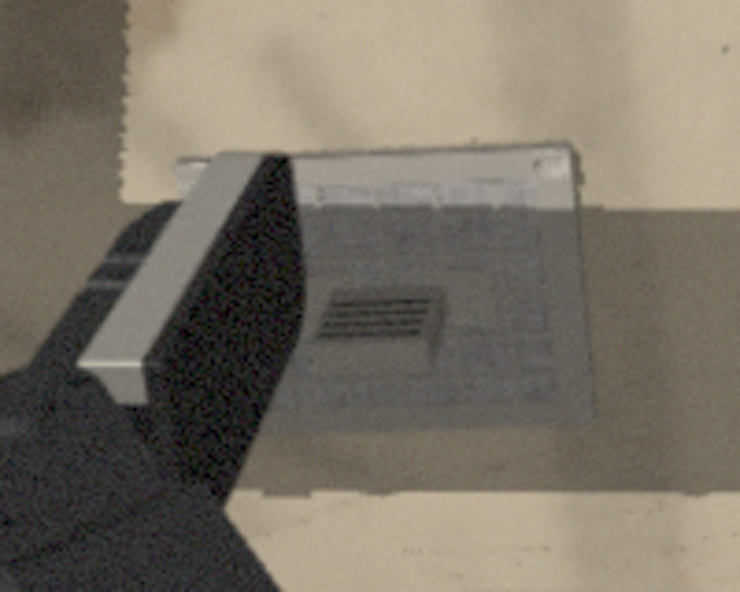

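```bash
cat >> h.py <<'E'
from scipy.spatial.transform import Rotation as R
def ray(n,uv,s=None):
    i=imaging.camera_info(n); K=np.array(i['intrinsics']); uv=np.atleast_2d(np.array(uv,float))
    d=(uv-K[:2,2])/np.array([K[0,0],K[1,1]]); k=i['k1']
    x=d.copy()
    for _ in range(20): x=d/(1+k*(x**2).sum(1,keepdims=True))
    v=np.c_[x,np.ones(len(x))]
    if n=='wrist':
        T=np.array(i['tool_from_camera']); W=np.eye(4); W[:3,:3]=R.from_rotvec(s['tool_rot']).as_matrix(); W[:3,3]=s['position']; M=W@T
    else: M=np.linalg.inv(np.array(i['extrinsics']))
    return M[:3,3], v@M[:3,:3].T
def onz(n,uv,z,s=None):
    o,d=ray(n,uv,s); return o+d*((z-o[2])/d[:,2])[:,None]
E
python3 - <<'E'
from h import *
np.set_printoptions(precision=4,suppress=True)
s=arm.get_state()
f=lambda p:np.array(p)/3.7+[80,240]
print('cass wrist',onz('wrist',f([(575,150),(592,420),(180,160)]),.006,s))
print('rib',onz('wrist',f([(335,288),(445,288),(430,338),(318,338),(385,312)]),.036,s))
q=lambda p:np.array(p)/3.7+[240,110]
print('cass scene',onz('scene',q([(190,240),(380,340),(465,225),(290,145)]),.006))
print('rib scene',onz('scene',q([(325,217),]),.033))
w=lambda p:np.array(p)/4.+[90,225]
c=onz('scene',w([(685,250),(520,540),(75,320),(270,65)]),.05);print('deck',c,c.mean(0), [np.linalg.norm(c[i]-c[i-1]) for i in range(4)])
print('wall',onz('scene',w([(310,92),(140,305)]),.056))
print('lip outer',onz('scene',w([(585,205),(420,450)]),.064))
print('lip inner',onz('scene',w([(548,215),(400,435)]),.064))
E
```

```text
cass wrist [[ 0.6126 -0.1234  0.006 ]
 [ 0.6152 -0.2207  0.006 ]
 [ 0.4945 -0.1274  0.006 ]]
rib [[ 0.5464 -0.151   0.036 ]
 [ 0.5776 -0.1507  0.036 ]
 [ 0.5723 -0.1676  0.036 ]
 [ 0.54   -0.1679  0.036 ]
 [ 0.56   -0.1589  0.036 ]]
cass scene [[ 0.6053 -0.1265  0.006 ]
 [ 0.4883 -0.1307  0.006 ]
 [ 0.4967 -0.2286  0.006 ]
 [ 0.6053 -0.2204  0.006 ]]
rib scene [[ 0.5463 -0.1621  0.033 ]]
deck [[0.4754 0.1315 0.05  ]
 [0.4467 0.2608 0.05  ]
 [0.6362 0.3007 0.05  ]
 [0.6646 0.1693 0.05  ]] [0.5557 0.2156 0.05  ] [np.float64(0.1929462665437954), np.float64(0.13247074250750424), np.float64(0.19367231410480829), np.float64(0.13434901026497406)]
wall [[0.6382 0.1712 0.056 ]
 [0.6182 0.2821 0.056 ]]
lip outer [[0.5127 0.1464 0.064 ]
 [0.492  0.2615 0.064 ]]
lip inner [[0.5208 0.1587 0.064 ]
 [0.5016 0.2617 0.064 ]]
```

```bash
python3 -m jog '[{"translation":[-24,60,0],"delta_rot":[0,0,0],"gripper":0},{"translation":[-48,120,0],"delta_rot":[0,0,0],"gripper":0},{"translation":[-72,180,0],"delta_rot":[0,0,0],"gripper":0},{"translation":[-94,220,0],"delta_rot":[0,0,0],"gripper":0},{"translation":[-94,220,0],"delta_rot":[0,0,0],"gripper":0},{"translation":[-94,220,0],"delta_rot":[0,0,0],"gripper":0}]'
python3 - <<'E'
from h import *
import json
s,im=snap('wrist','w1.png'); json.dump({k:np.array(s[k]).tolist() for k in('position','tool_rot')},open('s1.json','w'))
snap('scene','sc1.png')
print(s['position'],s['tool_rot'],s['joints'])
E
```

```text
time: 0.9
position: [0.5557, 0.2197, 0.2412]
tool_rot: [-2.221, -2.221, 0.002]
wrist_force: [-0.4, 0.0, 0.2]
opening: 0.0857
[0.55568821 0.21972965 0.24122395] [-2.22053010e+00 -2.22089351e+00  2.07444511e-03] [1.86938093e-01 1.26042827e-01 1.69602694e+00 1.11042087e-04
 1.32119532e+00 1.86746929e-01]
```

View pics/w1.png

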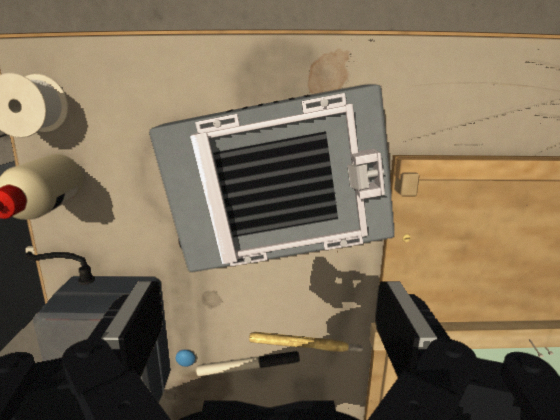

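View pics/sc1.png

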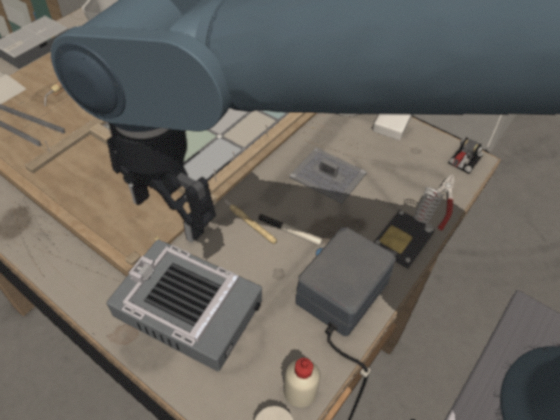

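Run:
```python
import cv2,numpy as np
a=cv2.imread('pics/sc1.png'); b=cv2.imread('pics/w1.png')
cv2.imwrite('pics/z4.png',cv2.resize(b[75:281,140:405],None,fx=2.9,fy=2.9,interpolation=2))
cv2.imwrite('pics/z5.png',cv2.resize(a[140:210,280:375],None,fx=8,fy=8,interpolation=2))
```

```text
(no output)
```

View pics/z4.png

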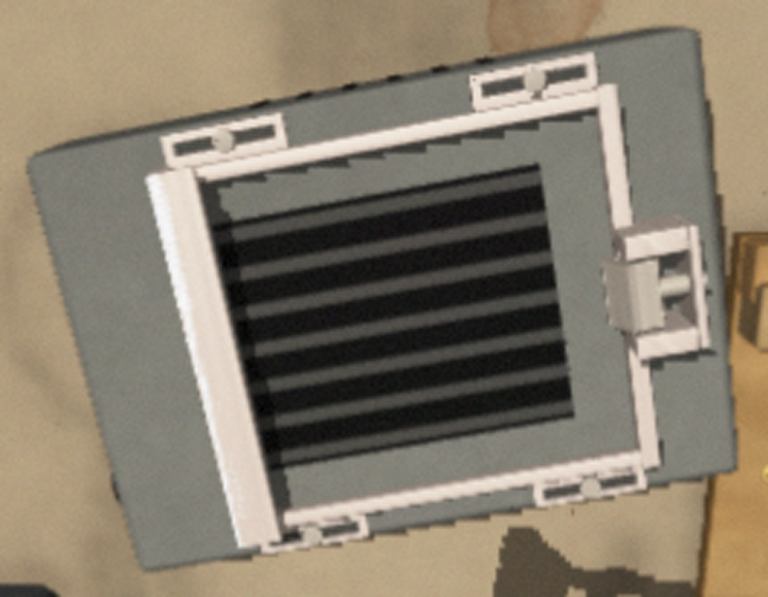

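View pics/z5.png

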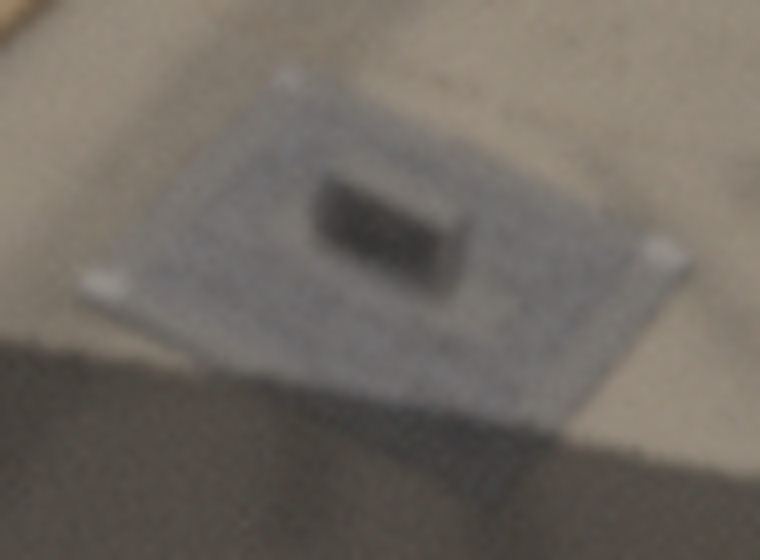

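Run:
```python
from h import *
import json
np.set_printoptions(precision=4,suppress=True)
s=json.load(open('s1.json'))
f=lambda p:np.array(p)/2.9+[140,75]
c=onz('wrist',f([(32,158),(695,30),(735,467),(145,570)]),.05,s);m=c.mean(0);print('deck',c,m,[np.linalg.norm(c[i]-c[i-1]) for i in range(4)])
ax=(c[1]-c[0]+c[2]-c[3])[:2];ay=(c[1]-c[2]+c[0]-c[3])[:2]
yaw=np.arctan2(ax[1],ax[0]);print('yaw',yaw,np.arctan2(ay[1],ay[0])-np.pi/2)
def loc(n,p,z):
    q=onz(n,p,z,s)[:,:2]-m[:2]; cs,sn=np.cos(yaw),np.sin(yaw); print(n,q@np.array([[cs,-sn],[sn,cs]]))
print('lip inner');loc('wrist',f([(197,172),(282,540)]),.064)
print('lip outer');loc('wrist',f([(150,178),(240,545)]),.064)
print('wall inner');loc('wrist',f([(600,110),(640,455)]),.0566)
print('wall outer');loc('wrist',f([(618,86),(658,465)]),.0566)
print('side inner');loc('wrist',f([(220,180),(600,106),(280,513),(635,453)]),.056)
print('bolt');loc('wrist',f([(606,262),(613,325)]),.060)
print('grille');loc('wrist',f([(540,165),(573,415),(270,465),(215,228)]),.05)
w=lambda p:np.array(p)/8.+[280,140]
c=onz('scene',w([(80,290),(285,70),(690,262)]),.006);print(c,(c[0]+c[2])/2)
print(onz('scene',w([(310,225),(335,178),(465,220),(440,300),]),.036))
```

```text
deck [[0.4556 0.264  0.05  ]
 [0.6455 0.2998 0.05  ]
 [0.6705 0.1671 0.05  ]
 [0.48   0.1303 0.05  ]] [0.5629 0.2153 0.05  ] [np.float64(0.13590396497743662), np.float64(0.1932587462934979), np.float64(0.13499916053631722), np.float64(0.19397494788636602)]
yaw 0.18853154425401988 0.18311378697901914
lip inner
wrist [[-0.0473  0.0561]
 [-0.0481 -0.059 ]]
lip outer
wrist [[-0.0606  0.057 ]
 [-0.0613 -0.0583]]
wall inner
wrist [[ 0.0666  0.0512]
 [ 0.0659 -0.0547]]
wall outer
wrist [[ 0.0724  0.0568]
 [ 0.0711 -0.0591]]
side inner
wrist [[-0.0428  0.0519]
 [ 0.0668  0.0522]
 [-0.0482 -0.0534]
 [ 0.0646 -0.0541]]
bolt
wrist [[ 0.0623  0.0086]
 [ 0.062  -0.0106]]
grille
wrist [[ 0.0486  0.0382]
 [ 0.0479 -0.0403]
 [-0.0488 -0.0391]
 [-0.0485  0.0378]]
[[ 0.6052 -0.1218  0.006 ]
 [ 0.6105 -0.2179  0.006 ]
 [ 0.493  -0.2247  0.006 ]] [ 0.5491 -0.1733  0.006 ]
[[ 0.5592 -0.1497  0.036 ]
 [ 0.5635 -0.1666  0.036 ]
 [ 0.5312 -0.1745  0.036 ]
 [ 0.5214 -0.1486  0.036 ]]
```

```bash
python3 -m jog '[{"translation":[8,0,0],"delta_rot":[0,0,-0.175],"gripper":0},{"translation":[16,0,0],"delta_rot":[0,0,-0.35],"gripper":0},{"translation":[24,0,0],"delta_rot":[0,0,-0.525],"gripper":0},{"translation":[32,0,0],"delta_rot":[0,0,-0.7],"gripper":0},{"translation":[35,0,0],"delta_rot":[0,0,-0.875],"gripper":0},{"translation":[35,0,0],"delta_rot":[0,0,-1.05],"gripper":0},{"translation":[35,0,0],"delta_rot":[0,0,-1.225],"gripper":0},{"translation":[35,0,0],"delta_rot":[0,0,-1.384],"gripper":0}]';python3 -m jog '[{"translation":[0,0,0],"delta_rot":[0,0,0],"gripper":0},{"translation":[0,0,0],"delta_rot":[0,0,0],"gripper":0}]'
python3 - <<'E'
from h import *
import json
s,im=snap('wrist','w2.png'); json.dump({k:np.array(s[k]).tolist() for k in('position','tool_rot')},open('s2.json','w'))
print(s['position'],s['tool_rot'],s['joints'])
b=im[:,:,::-1]
cv2.imwrite('pics/w2z.png',cv2.resize(b[60:340,150:430],None,fx=2.1,fy=2.1,interpolation=2))
E
```

```text
time: 2.0
position: [0.592, 0.2173, 0.2411]
tool_rot: [-3.128, -0.278, 0.001]
wrist_force: [-0.3, 1.5, 0.8]
opening: 0.0853
time: 2.25
position: [0.5924, 0.2165, 0.241]
tool_rot: [-3.128, -0.279, 0.001]
wrist_force: [-0.1, 0.8, 0.6]
opening: 0.0853
[0.59238046 0.21647176 0.24096573] [-3.12776788e+00 -2.79380670e-01  7.40729013e-04] [1.70304739e-01 2.02017316e-01 1.61080966e+00 1.44778463e-03
 1.32912483e+00 1.56258177e+00]
```

View pics/w2.png

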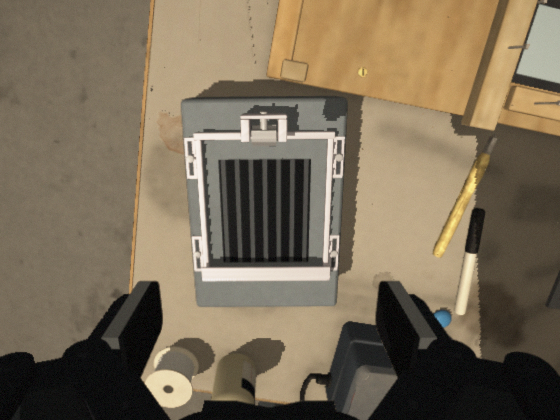

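View pics/w2z.png

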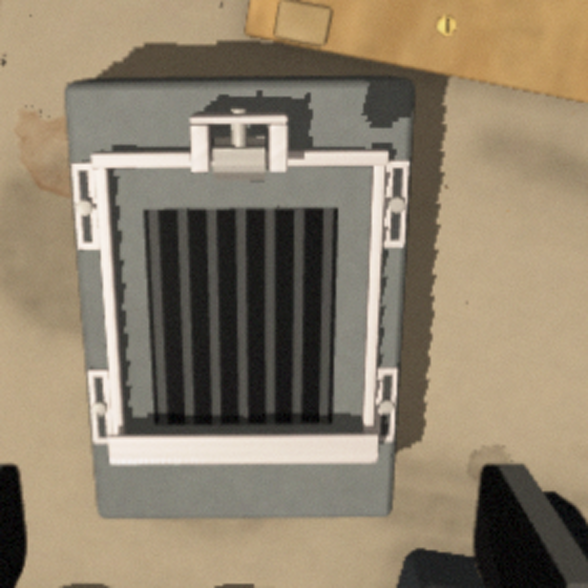

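Run:
```python
from h import *
import json
np.set_printoptions(precision=4,suppress=True)
s=json.load(open('s2.json'))
f=lambda p:np.array(p)/2.1+[150,60]
c=onz('wrist',f([(100,517),(68,83),(412,80),(392,515)]),.05,s);m=c.mean(0);print('deck',c,m,[np.linalg.norm(c[i]-c[i-1]) for i in range(4)])
ax=(c[1]-c[0]+c[2]-c[3])[:2];ay=(c[1]-c[2]+c[0]-c[3])[:2]
yaw=np.arctan2(ax[1],ax[0]);print('yaw',yaw,np.arctan2(ay[1],ay[0])-np.pi/2)
def loc(n,p,z):
    q=onz(n,p,z,s)[:,:2]-m[:2]; cs,sn=np.cos(yaw),np.sin(yaw); print(n,q@np.array([[cs,-sn],[sn,cs]]))
print('lip inner');loc('wrist',f([(112,435),(378,433)]),.064)
print('lip outer');loc('wrist',f([(112,463),(378,460)]),.064)
print('wall inner');loc('wrist',f([(120,168),(370,164)]),.0566)
print('side inner');loc('wrist',f([(107,172),(375,165),(121,433),(364,427)]),.056)
print('grille');loc('wrist',f([(146,209),(337,209),(332,422),(157,424)]),.05)
print('grille w',onz('wrist',f([(146,209),(337,209),(332,422),(157,424)]),.05,s).mean(0))
s=json.load(open('s1.json'));g=lambda p:np.array(p)/2.9+[140,75]
print('grille w1',onz('wrist',g([(540,165),(573,415),(270,465),(215,228)]),.05,s).mean(0))
```

```text
deck [[0.4545 0.2626 0.05  ]
 [0.6473 0.2984 0.05  ]
 [0.6723 0.166  0.05  ]
 [0.4801 0.1279 0.05  ]] [0.5636 0.2137 0.05  ] [np.float64(0.13712789212481089), np.float64(0.19609848357928927), np.float64(0.13475083394221476), np.float64(0.19599955628921997)]
yaw 0.18957021121621778 0.18735866152452907
lip inner
wrist [[-0.0479  0.0572]
 [-0.0481 -0.0577]]
lip outer
wrist [[-0.0615  0.0581]
 [-0.0612 -0.0583]]
wall inner
wrist [[ 0.0656  0.0478]
 [ 0.0661 -0.0511]]
side inner
wrist [[ 0.064   0.0532]
 [ 0.0657 -0.0531]
 [-0.051   0.0547]
 [-0.0491 -0.0528]]
grille
wrist [[ 0.0478  0.0392]
 [ 0.047  -0.0391]
 [-0.0495 -0.0392]
 [-0.0497  0.0393]]
grille w [0.5625 0.2135 0.05  ]
grille w1 [0.5637 0.2144 0.05  ]
```

```bash
python3 -m jog '[{"translation":[-3,-58,0],"delta_rot":[0,0,-0.03],"gripper":0},{"translation":[-6,-116,0],"delta_rot":[0,0,-0.06],"gripper":0},{"translation":[-9,-174,0],"delta_rot":[0,0,-0.09],"gripper":0},{"translation":[-12,-232,0],"delta_rot":[0,0,-0.12],"gripper":0},{"translation":[-15,-290,0],"delta_rot":[0,0,-0.147],"gripper":0},{"translation":[-15,-348,-20],"delta_rot":[0,0,-0.147],"gripper":0},{"translation":[-15,-392,-40],"delta_rot":[0,0,-0.147],"gripper":0},{"translation":[-15,-392,-40],"delta_rot":[0,0,-0.147],"gripper":0}]';python3 -m jog '[{"translation":[0,0,0],"delta_rot":[0,0,0],"gripper":0},{"translation":[0,0,0],"delta_rot":[0,0,0],"gripper":0}]'
python3 - <<'E'
from h import *
import json
s,im=snap('wrist','w3.png'); json.dump({k:np.array(s[k]).tolist() for k in('position','tool_rot')},open('s3.json','w'))
print(s['position'],s['tool_rot'],s['joints'])
b=im[:,:,::-1]
cv2.imwrite('pics/w3.png',cv2.resize(b[60:350,130:420],None,fx=2,fy=2,interpolation=2))
E
```

```text
time: 3.3
position: [0.576, -0.1778, 0.199]
tool_rot: [-3.138, -0.044, 0.005]
wrist_force: [-0.5, 0.2, -0.2]
opening: 0.0854
time: 3.55
position: [0.5763, -0.177, 0.1995]
tool_rot: [-3.139, -0.046, 0.004]
wrist_force: [-0.7, 0.8, 1.2]
opening: 0.0855
[ 0.57628589 -0.17696057  0.19949787] [-3.13864963 -0.04606202  0.00441292] [-4.86198778e-01  1.79554905e-01  1.71527152e+00  9.82139506e-04
  1.25048211e+00  1.05493719e+00]
```

View pics/w3.png

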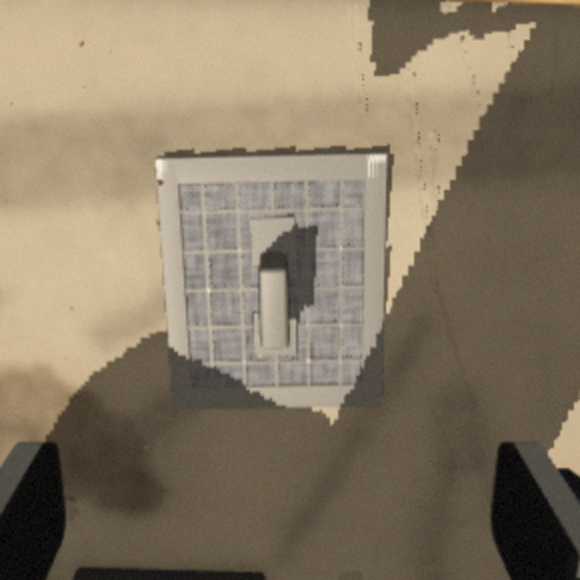

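Run:
```python
from h import *
import json
np.set_printoptions(precision=4,suppress=True)
s=json.load(open('s3.json'))
f=lambda p:np.array(p)/2+[130,60]
c=onz('wrist',f([(170,408),(156,157),(390,152),(384,405)]),.006,s);m=c.mean(0);print(c,m,[np.linalg.norm(c[i]-c[i-1]) for i in range(4)])
ax=(c[1]-c[0]+c[2]-c[3])[:2];ay=(c[1]-c[2]+c[0]-c[3])[:2]
print('yaw',np.arctan2(ax[1],ax[0]),np.arctan2(ay[1],ay[0])-np.pi/2)
r=onz('wrist',f([(262,350),(259,270),(289,268),(289,348)]),.036,s);print(r,r.mean(0))
Rm=R.from_rotvec(s['tool_rot']).as_matrix();print(Rm)
```

```text
[[ 0.4918 -0.1283  0.006 ]
 [ 0.6106 -0.1241  0.006 ]
 [ 0.6157 -0.2238  0.006 ]
 [ 0.4966 -0.2302  0.006 ]] [ 0.5537 -0.1766  0.006 ] [np.float64(0.10194952287563334), np.float64(0.11884229960405157), np.float64(0.09981008764009347), np.float64(0.1192936601116869)]
yaw 0.044288987675250836 0.04915480209507961
[[ 0.5355 -0.1719  0.036 ]
 [ 0.5705 -0.1698  0.036 ]
 [ 0.5717 -0.182   0.036 ]
 [ 0.5367 -0.1832  0.036 ]] [ 0.5536 -0.1767  0.036 ]
[[ 0.9996  0.0293 -0.0028]
 [ 0.0293 -0.9996  0.0026]
 [-0.0028 -0.0026 -1.    ]]
```

```bash
python3 -m jog '[{"translation":[-12,0,-40],"delta_rot":[0,0,0.017],"gripper":0},{"translation":[-23,0,-80],"delta_rot":[0,0,0.017],"gripper":100},{"translation":[-23,0,-120],"delta_rot":[0,0,0.017],"gripper":120},{"translation":[-23,0,-150],"delta_rot":[0,0,0.017],"gripper":120},{"translation":[-23,0,-165],"delta_rot":[0,0,0.017],"gripper":120},{"translation":[-23,0,-165],"delta_rot":[0,0,0.017],"gripper":120},{"translation":[-23,0,-165],"delta_rot":[0,0,0.017],"gripper":120}]'
python3 - <<'E'
from h import *
s,im=snap('wrist','w4.png')
print(s['position'],s['tool_rot'],s['wrist_force'])
E
```

```text
time: 4.47
position: [0.5546, -0.1772, 0.0362]
tool_rot: [-3.14, -0.074, 0.0]
wrist_force: [-0.2, 0.4, 0.3]
opening: 0.0452
[ 0.55456165 -0.17724993  0.03623031] [-3.13967591e+00 -7.37279894e-02  2.57803208e-04] [-0.22009361  0.3503517   0.3467641 ]
```

View pics/w4.png

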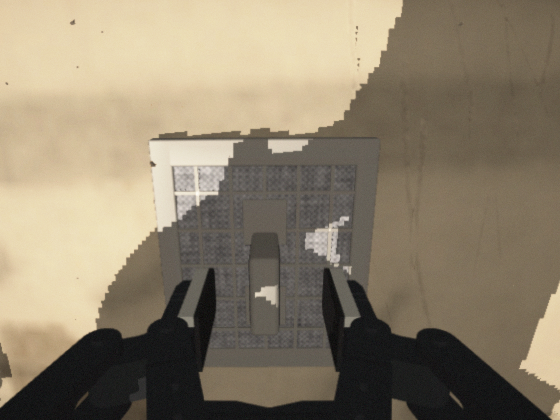

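```bash
python3 -m jog '[{"translation":[-1,0,-7],"delta_rot":[0,0,0],"gripper":120},{"translation":[-1,0,-14],"delta_rot":[0,0,0],"gripper":120},{"translation":[-1,0,-14],"delta_rot":[0,0,0],"gripper":255},{"translation":[-1,0,-14],"delta_rot":[0,0,0],"gripper":255},{"translation":[-1,0,-14],"delta_rot":[0,0,0],"gripper":255},{"translation":[-1,0,-14],"delta_rot":[0,0,0],"gripper":255},{"translation":[-1,0,-14],"delta_rot":[0,0,0],"gripper":255},{"translation":[-1,0,-14],"delta_rot":[0,0,0],"gripper":255}]'
```

```text
time: 5.52
position: [0.5536, -0.1774, 0.0223]
tool_rot: [-3.14, -0.074, -0.0]
wrist_force: [0.3, 0.2, -1.3]
opening: 0.0112
```

```bash
python3 - <<'E'
from h import *
s=arm.get_state();print(s['position'],s['wrist_force'])
Rm=R.from_rotvec(s['tool_rot']);x=Rm.as_matrix()[:,0];print('yaw',np.arctan2(x[1],x[0]))
y=np.array([-np.sin(.188),np.cos(.188),0])
print((R.from_rotvec(-.25*y)*R.from_rotvec([0,0,.188-np.arctan2(x[1],x[0])])).as_rotvec())
E
python3 -m jog '[{"translation":[0,0,15],"delta_rot":[0,0,0],"gripper":255},{"translation":[0,0,45],"delta_rot":[0,0,0],"gripper":255},{"translation":[0,0,90],"delta_rot":[0,0,0],"gripper":255},{"translation":[0,0,128],"delta_rot":[0,0,0],"gripper":255},{"translation":[0,0,128],"delta_rot":[0,0,0],"gripper":255},{"translation":[0,0,128],"delta_rot":[0,0,0],"gripper":255}]'
```

```text
[ 0.55357104 -0.17735182  0.02229047] [ 0.28512161  0.19285051 -1.25184869]
yaw 0.04692344923451157
[ 0.02932216 -0.24848247  0.14034052]
time: 6.28
position: [0.5529, -0.177, 0.1495]
tool_rot: [-3.139, -0.074, 0.002]
wrist_force: [-0.5, 1.0, -2.1]
opening: 0.0109
```

```bash
python3 -m jog '[{"translation":[3,50,0],"delta_rot":[0,0,0],"gripper":255},{"translation":[6,105,0],"delta_rot":[0.005,-0.05,0.028],"gripper":255},{"translation":[9,160,0],"delta_rot":[0.01,-0.1,0.056],"gripper":255},{"translation":[12,215,0],"delta_rot":[0.015,-0.15,0.084],"gripper":255},{"translation":[15,270,0],"delta_rot":[0.02,-0.2,0.112],"gripper":255},{"translation":[18,325,0],"delta_rot":[0.029,-0.248,0.14],"gripper":255},{"translation":[21,370,0],"delta_rot":[0.029,-0.248,0.14],"gripper":255},{"translation":[23,394,0],"delta_rot":[0.029,-0.248,0.14],"gripper":255}]'
python3 -m jog '[{"translation":[0,0,0],"delta_rot":[0,0,0],"gripper":255},{"translation":[0,0,0],"delta_rot":[0,0,0],"gripper":255},{"translation":[0,0,0],"delta_rot":[0,0,0],"gripper":255}]'
cat > loc.py <<'E'
from h import *
C=np.array([.568,.2154,.05]); Y=.188
def rep():
    s=arm.get_state(); M=R.from_rotvec(s['tool_rot']).as_matrix()
    E=np.array([[np.cos(Y),np.sin(Y),0],[-np.sin(Y),np.cos(Y),0],[0,0,1]])
    N=E@M; p=E@(s['position']-C); O=p+N[:,2]*.0223
    xa=N[:,0]; tilt=np.arcsin(xa[2]); B=O-.06*xa; F=O+.06*xa
    np.set_printoptions(precision=1,suppress=True)
    print('t',round(s['time'],2),'tcp',p*1e3,'org',O*1e3,'B',B*1e3,'F',F*1e3,'tilt %.3f roll %.3f yaw %.3f'%(tilt,np.arcsin(N[2,1]),np.arctan2(xa[1],xa[0])),'f',E@s['wrist_force'],'tq',(E@s['ft_torque']).round(2),'op',round(s['opening'],4))
if __name__=='__main__': rep()
E
python3 loc.py
```

```text
time: 7.28
position: [0.5738, 0.219, 0.1468]
tool_rot: [-3.08, -0.293, -0.377]
wrist_force: [-0.4, -0.9, -1.1]
opening: 0.0108
time: 7.65
position: [0.5735, 0.2179, 0.146]
tool_rot: [-3.081, -0.292, -0.374]
wrist_force: [-0.1, 0.3, -2.2]
opening: 0.0106
t 7.65 tcp [ 5.9  1.4 96. ] org [11.3  1.5 74.4] B [-47.    1.4  60. ] F [69.5  1.5 88.7] tilt 0.242 roll -0.001 yaw 0.000 f [-0.   0.3 -2.2] tq [0.1 0.2 0. ] op 0.0106
```

```bash
python3 -m jog '[{"translation":[3,-1,-15],"delta_rot":[0,0,0],"gripper":255},{"translation":[3,-1,-30],"delta_rot":[0,0,0],"gripper":255},{"translation":[3,-1,-42],"delta_rot":[0,0,0],"gripper":255},{"translation":[3,-1,-50],"delta_rot":[0,0,0],"gripper":255},{"translation":[3,-1,-50],"delta_rot":[0,0,0],"gripper":255},{"translation":[3,-1,-50],"delta_rot":[0,0,0],"gripper":255}]'
python3 loc.py
python3 - <<'E'
from h import *
s,a=snap('side','sd5.png')
cv2.imwrite('pics/sd5.png',cv2.resize(a[170:320,120:310,::-1],None,fx=4,fy=4,interpolation=2))
s,a=snap('wrist','w5.png')
E
```

```text
time: 8.4
position: [0.577, 0.217, 0.0966]
tool_rot: [-3.081, -0.292, -0.376]
wrist_force: [-0.2, -0.1, -1.5]
opening: 0.011
t 8.4 tcp [ 9.1 -0.1 46.6] org [14.5 -0.  24.9] B [-43.8  -0.1  10.5] F [72.7 -0.  39.4] tilt 0.243 roll -0.001 yaw 0.001 f [-0.2 -0.  -1.5] tq [-0.1  0.2  0. ] op 0.011
```

View pics/sd5.png

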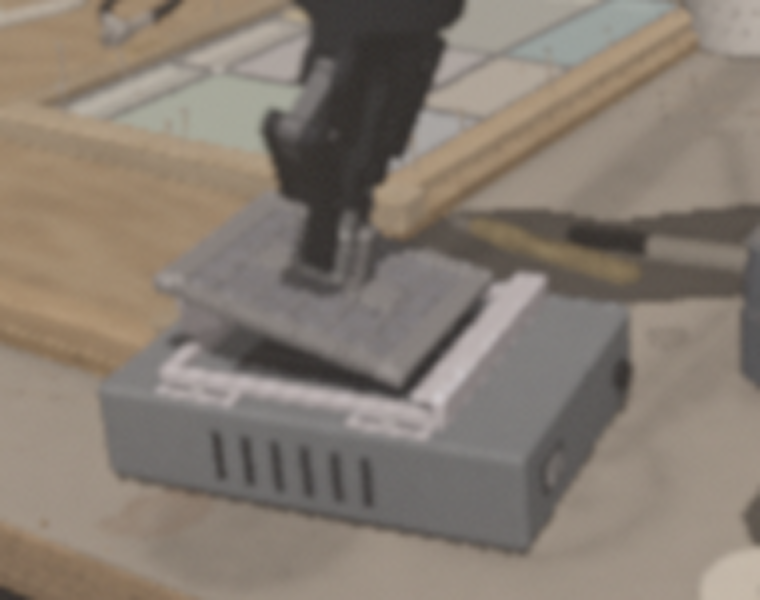

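View pics/w5.png

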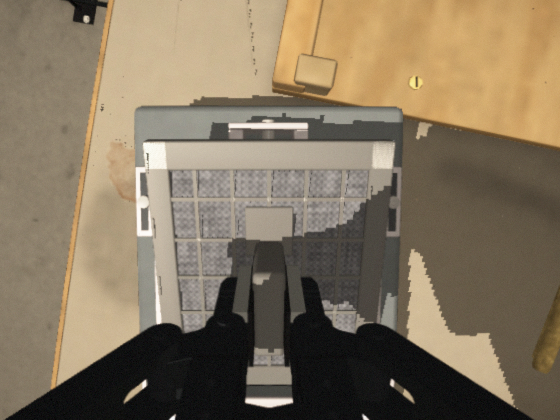

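```bash
python3 -m jog '[{"translation":[0,0,-4],"delta_rot":[0,0,0],"gripper":255},{"translation":[0,0,-7],"delta_rot":[0,0,0],"gripper":255},{"translation":[0,0,-7],"delta_rot":[0,0,0],"gripper":255}]' ; python3 loc.py; python3 -m jog '[{"translation":[0,0,-1],"delta_rot":[0,0,0],"gripper":255},{"translation":[0,0,-1.5],"delta_rot":[0,0,0],"gripper":255}]'; python3 loc.py
```

```text
time: 8.88
position: [0.5768, 0.217, 0.0893]
tool_rot: [-3.081, -0.292, -0.375]
wrist_force: [0.7, -0.6, -1.8]
opening: 0.011
t 8.88 tcp [ 8.9 -0.1 39.3] org [14.3 -0.  17.7] B [-44.   -0.1   3.3] F [72.5  0.  32.1] tilt 0.243 roll -0.001 yaw 0.001 f [ 0.6 -0.7 -1.8] tq [-0.   0.2 -0. ] op 0.011
time: 9.12
position: [0.5767, 0.217, 0.0877]
tool_rot: [-3.081, -0.292, -0.375]
wrist_force: [-0.6, 0.5, -1.9]
opening: 0.0108
t 9.12 tcp [ 8.8 -0.  37.7] org [14.2 -0.  16.1] B [-44.1  -0.    1.7] F [72.4  0.  30.5] tilt 0.242 roll -0.001 yaw 0.001 f [-0.5  0.6 -1.9] tq [ 0.   0.2 -0. ] op 0.0108
```

Continue down by 1 mm steps until the deck is felt.

```bash
python3 -m jog '[{"translation":[0,0,-0.6],"delta_rot":[0,0,0],"gripper":255},{"translation":[0,0,-1],"delta_rot":[0,0,0],"gripper":255}]' ; python3 loc.py; python3 -m jog '[{"translation":[0,0,-0.5],"delta_rot":[0,0,0],"gripper":255},{"translation":[0,0,-0.7],"delta_rot":[0,0,0],"gripper":255}]'; python3 loc.py
```

```text
time: 9.38
position: [0.5767, 0.217, 0.0867]
tool_rot: [-3.081, -0.292, -0.375]
wrist_force: [-0.2, -0.1, -1.9]
opening: 0.011
t 9.38 tcp [ 8.8 -0.1 36.7] org [14.2 -0.  15.1] B [-44.1  -0.1   0.7] F [72.4 -0.  29.5] tilt 0.242 roll -0.001 yaw 0.001 f [-0.2 -0.1 -1.9] tq [-0.1  0.2 -0. ] op 0.011
time: 9.62
position: [0.5767, 0.217, 0.086]
tool_rot: [-3.081, -0.292, -0.375]
wrist_force: [-0.1, -0.3, -3.0]
opening: 0.0109
t 9.62 tcp [ 8.8 -0.1 36. ] org [14.2 -0.  14.3] B [-44.   -0.1  -0.1] F [72.4 -0.  28.7] tilt 0.242 roll -0.001 yaw 0.001 f [-0.1 -0.3 -3. ] tq [-0.   0.2 -0. ] op 0.0109
```

```bash
python3 -m jog '[{"translation":[-2,-0.4,0],"delta_rot":[0,0,0],"gripper":255},{"translation":[-4,-0.8,0],"delta_rot":[0,0,0],"gripper":255},{"translation":[-6,-1.1,0],"delta_rot":[0,0,0],"gripper":255}]' ; python3 loc.py; python3 -m jog '[{"translation":[-2,-0.4,0],"delta_rot":[0,0,0],"gripper":255},{"translation":[-4,-0.8,0],"delta_rot":[0,0,0],"gripper":255}]'; python3 loc.py
```

```text
time: 10.0
position: [0.5705, 0.2159, 0.086]
tool_rot: [-3.081, -0.292, -0.375]
wrist_force: [0.6, 0.8, -1.2]
opening: 0.0106
t 10.0 tcp [ 2.6 -0.  36. ] org [ 7.9  0.  14.4] B [-50.3  -0.   -0. ] F [66.2  0.1 28.8] tilt 0.242 roll -0.001 yaw 0.001 f [ 0.7  0.6 -1.2] tq [0.  0.1 0. ] op 0.0106
time: 10.25
position: [0.5663, 0.215, 0.086]
tool_rot: [-3.081, -0.292, -0.375]
wrist_force: [-0.2, -0.1, -2.0]
opening: 0.0109
t 10.25 tcp [-1.7 -0.  36. ] org [ 3.7 -0.  14.4] B [-54.6  -0.   -0. ] F [61.9  0.  28.8] tilt 0.242 roll -0.001 yaw 0.001 f [-0.2 -0.1 -2. ] tq [-0.   0.1 -0. ] op 0.0109
```

```bash
python3 -m jog '[{"translation":[-1.2,-0.2,0],"delta_rot":[0,0,0],"gripper":255},{"translation":[-2.4,-0.5,0],"delta_rot":[0,0,0],"gripper":255}]' ; python3 loc.py; python3 -m jog '[{"translation":[-0.8,-0.2,0],"delta_rot":[0,0,0],"gripper":255},{"translation":[-1.2,-0.2,0],"delta_rot":[0,0,0],"gripper":255}]'; python3 loc.py;  python3 -m jog '[{"translation":[-0.5,-0.1,0],"delta_rot":[0,0,0],"gripper":255},{"translation":[-0.8,-0.1,0],"delta_rot":[0,0,0],"gripper":255}]'; python3 loc.py
```

```text
time: 10.5
position: [0.5639, 0.2145, 0.086]
tool_rot: [-3.081, -0.292, -0.375]
wrist_force: [-0.1, 0.6, -1.7]
opening: 0.0109
t 10.5 tcp [-4.2 -0.1 36. ] org [ 1.1 -0.1 14.4] B [-57.1  -0.1  -0. ] F [59.4 -0.  28.8] tilt 0.242 roll -0.001 yaw 0.001 f [-0.   0.6 -1.7] tq [ 0.   0.2 -0. ] op 0.0109
time: 10.75
position: [0.5626, 0.2143, 0.086]
tool_rot: [-3.081, -0.292, -0.375]
wrist_force: [-0.4, -0.9, -1.9]
opening: 0.0106
t 10.75 tcp [-5.5 -0.  36. ] org [-0.1 -0.  14.4] B [-58.4  -0.   -0. ] F [58.1  0.  28.8] tilt 0.242 roll -0.001 yaw 0.001 f [-0.6 -0.8 -1.9] tq [-0.   0.1 -0. ] op 0.0106
time: 11.0
position: [0.5618, 0.2142, 0.086]
tool_rot: [-3.081, -0.292, -0.375]
wrist_force: [0.3, -0.3, -1.4]
opening: 0.0109
t 11.0 tcp [-6.3 -0.  36. ] org [-0.9  0.  14.4] B [-59.2  -0.   -0. ] F [57.3  0.  28.8] tilt 0.242 roll -0.001 yaw 0.001 f [ 0.3 -0.3 -1.4] tq [-0.   0.2  0. ] op 0.0109
```

```bash
python3 -m jog '[{"translation":[-0.4,-0.1,0],"delta_rot":[0,0,0],"gripper":255},{"translation":[-0.8,-0.1,0],"delta_rot":[0,0,0],"gripper":255}]' ; python3 loc.py; python3 -m jog '[{"translation":[-0.4,-0.1,0],"delta_rot":[0,0,0],"gripper":255},{"translation":[-0.8,-0.2,0],"delta_rot":[0,0,0],"gripper":255}]'; python3 loc.py;  python3 -m jog '[{"translation":[-0.4,-0.1,0],"delta_rot":[0,0,0],"gripper":255},{"translation":[-0.8,-0.1,0],"delta_rot":[0,0,0],"gripper":255}]'; python3 loc.py
```

```text
time: 11.25
position: [0.5612, 0.2141, 0.0861]
tool_rot: [-3.081, -0.292, -0.376]
wrist_force: [-0.1, 0.8, -1.4]
opening: 0.011
t 11.25 tcp [-7.   0.  36.1] org [-1.6  0.  14.5] B [-59.8   0.    0. ] F [56.6  0.1 28.9] tilt 0.243 roll -0.001 yaw 0.001 f [ 0.1  0.8 -1.4] tq [-0.  0. -0.] op 0.011
time: 11.5
position: [0.5609, 0.214, 0.0864]
tool_rot: [-3.08, -0.291, -0.379]
wrist_force: [2.7, 1.5, -2.8]
opening: 0.0108
t 11.5 tcp [-7.2 -0.1 36.4] org [-1.8 -0.  14.8] B [-60.   -0.    0.2] F [56.4  0.  29.3] tilt 0.245 roll -0.002 yaw 0.000 f [ 2.9  0.9 -2.8] tq [ 0.1 -0.5 -0.1] op 0.0108
time: 11.75
position: [0.5608, 0.2139, 0.0867]
tool_rot: [-3.08, -0.291, -0.381]
wrist_force: [4.7, 1.3, -4.4]
opening: 0.0109
t 11.75 tcp [-7.4 -0.1 36.7] org [-1.9 -0.1 15.1] B [-60.1  -0.1   0.5] F [56.3 -0.  29.8] tilt 0.247 roll -0.001 yaw 0.000 f [ 4.8  0.4 -4.4] tq [-0.  -0.8 -0. ] op 0.0109
```

```bash
python3 -m jog '[{"translation":[0.6,0.1,-0.3],"delta_rot":[0,0,0],"gripper":255},{"translation":[0.6,0.1,-0.6],"delta_rot":[0,0,0],"gripper":255}]' ; python3 loc.py; python3 -m jog '[{"translation":[0,0,-0.3],"delta_rot":[0,0,0],"gripper":255},{"translation":[0,0,-0.6],"delta_rot":[0,0,0],"gripper":255}]'; python3 loc.py;  python3 -m jog '[{"translation":[0,0,-0.3],"delta_rot":[0,0,0],"gripper":255},{"translation":[0,0,-0.6],"delta_rot":[0,0,0],"gripper":255}]'; python3 loc.py
```

```text
time: 12.0
position: [0.5611, 0.214, 0.0861]
tool_rot: [-3.08, -0.291, -0.38]
wrist_force: [-0.2, -0.7, -0.2]
opening: 0.0108
t 12.0 tcp [-7.  -0.1 36.1] org [-1.6 -0.  14.5] B [-59.8  -0.1  -0.1] F [56.6 -0.  29.1] tilt 0.246 roll -0.001 yaw 0.000 f [-0.3 -0.7 -0.2] tq [-0.   0.1  0. ] op 0.0108
time: 12.25
position: [0.5612, 0.2141, 0.0859]
tool_rot: [-3.08, -0.291, -0.38]
wrist_force: [0.3, -0.2, 2.5]
opening: 0.011
t 12.25 tcp [-6.9 -0.1 35.9] org [-1.5 -0.  14.2] B [-59.7  -0.   -0.4] F [56.7  0.  28.8] tilt 0.246 roll -0.001 yaw 0.000 f [ 0.3 -0.2  2.5] tq [-0.   0.3 -0.1] op 0.011
time: 12.5
position: [0.5614, 0.2141, 0.0857]
tool_rot: [-3.08, -0.292, -0.38]
wrist_force: [-1.9, -0.9, 4.5]
opening: 0.0108
t 12.5 tcp [-6.8 -0.  35.7] org [-1.3 -0.  14.1] B [-59.5  -0.   -0.5] F [56.9  0.  28.7] tilt 0.246 roll -0.001 yaw 0.001 f [-2.1 -0.6  4.5] tq [-0.1  0.5 -0.1] op 0.0108
```

```bash
python3 -m jog '[{"translation":[0.8,0.1,-1.0],"delta_rot":[-0.0045,0.0235,0],"gripper":255},{"translation":[1.6,0.3,-2.3],"delta_rot":[-0.009,0.047,0],"gripper":255},{"translation":[2.4,0.5,-3.6],"delta_rot":[-0.0135,0.0705,0],"gripper":255},{"translation":[3.1,0.6,-4.9],"delta_rot":[-0.018,0.094,0],"gripper":255}]' ; python3 loc.py
```

```text
time: 13.0
position: [0.5644, 0.2147, 0.0806]
tool_rot: [-3.104, -0.294, -0.23]
wrist_force: [-0.4, -1.1, 2.4]
opening: 0.0108
t 13.0 tcp [-3.6 -0.  30.6] org [-0.3 -0.   8.5] B [-59.7  -0.   -0.3] F [59.   0.  17.4] tilt 0.148 roll -0.001 yaw 0.001 f [-0.6 -1.   2.4] tq [-0.1  0.4  0. ] op 0.0108
```

```bash
python3 -m jog '[{"translation":[0.8,0.1,-1.4],"delta_rot":[-0.0045,0.0235,0],"gripper":255},{"translation":[1.5,0.3,-2.8],"delta_rot":[-0.009,0.047,0],"gripper":255}]' ; python3 loc.py;python3 -m jog '[{"translation":[0.3,0.1,-0.7],"delta_rot":[-0.002,0.012,0],"gripper":255},{"translation":[0.7,0.1,-1.4],"delta_rot":[-0.0045,0.0235,0],"gripper":255}]' ; python3 loc.py
```

```text
time: 13.25
position: [0.5659, 0.215, 0.0778]
tool_rot: [-3.114, -0.295, -0.152]
wrist_force: [-3.2, -1.6, 4.6]
opening: 0.0108
t 13.25 tcp [-2.2 -0.  27.8] org [0.  0.  5.6] B [-59.7  -0.   -0.3] F [59.7  0.  11.5] tilt 0.098 roll -0.001 yaw 0.001 f [-3.4 -0.9  4.6] tq [-0.1  0.6  0. ] op 0.0108
time: 13.5
position: [0.5665, 0.2151, 0.0764]
tool_rot: [-3.118, -0.295, -0.114]
wrist_force: [-4.3, -0.4, 7.8]
opening: 0.011
t 13.5 tcp [-1.5 -0.  26.4] org [0.1 0.  4.2] B [-59.7  -0.   -0.2] F [60.   0.   8.6] tilt 0.073 roll -0.001 yaw 0.001 f [-4.3  0.4  7.8] tq [-0.   0.8 -0. ] op 0.011
```

```bash
python3 -m jog '[{"translation":[0.3,0.1,-0.7],"delta_rot":[-0.002,0.012,0],"gripper":255},{"translation":[0.5,0.1,-1.5],"delta_rot":[-0.0045,0.025,0],"gripper":255}]' ; python3 loc.py;python3 -m jog '[{"translation":[0.3,0.1,-0.7],"delta_rot":[-0.002,0.012,0],"gripper":255},{"translation":[0.5,0.1,-1.5],"delta_rot":[-0.0045,0.025,0],"gripper":255}]' ; python3 loc.py
```

```text
time: 13.75
position: [0.5681, 0.2154, 0.0764]
tool_rot: [-3.121, -0.295, -0.077]
wrist_force: [-7.6, -2.6, 14.5]
opening: 0.0108
t 13.75 tcp [ 0.1  0.  26.4] org [1.2 0.  4.1] B [-58.7  -0.    1.1] F [61.1  0.1  7.1] tilt 0.050 roll -0.001 yaw 0.001 f [-7.9 -1.2 14.5] tq [-0.1  0.4 -0.1] op 0.0108
time: 14.0
position: [0.5679, 0.2154, 0.074]
tool_rot: [-3.124, -0.296, -0.034]
wrist_force: [-1.7, -0.5, -1.3]
opening: 0.0108
t 14.0 tcp [-0.1  0.  24. ] org [0.4 0.1 1.7] B [-59.6   0.    0.3] F [60.4  0.1  3. ] tilt 0.022 roll -0.002 yaw 0.001 f [-1.8 -0.2 -1.3] tq [ 0.   0.2 -0. ] op 0.0108
```

```bash
python3 -m jog '[{"translation":[0.1,0,-0.7],"delta_rot":[-0.002,0.011,0],"gripper":255},{"translation":[0.2,0,-1.4],"delta_rot":[-0.004,0.021,0],"gripper":255}]' ; python3 loc.py; python3 -m jog '[{"translation":[0,0,-0.3],"delta_rot":[0,0,0],"gripper":255},{"translation":[0,0,-0.6],"delta_rot":[0,0.002,0],"gripper":255}]' ; python3 loc.py;  python3 - <<'E'
from h import *
s,a=snap('side','sd6.png')
cv2.imwrite('pics/sd6.png',cv2.resize(a[170:320,120:310,::-1],None,fx=4,fy=4,interpolation=2))
s,a=snap('wrist','w6.png')
E
```

```text
time: 14.25
position: [0.5681, 0.2154, 0.0723]
tool_rot: [-3.126, -0.296, 0.001]
wrist_force: [-3.0, -0.2, 3.3]
opening: 0.0107
t 14.25 tcp [ 0.1  0.  22.3] org [ 0.1  0.1 -0. ] B [-59.9   0.    0. ] F [60.1  0.1 -0. ] tilt -0.000 roll -0.002 yaw 0.001 f [-3.   0.3  3.3] tq [-0.1  0.5 -0. ] op 0.0107
time: 14.5
position: [0.5682, 0.2154, 0.0723]
tool_rot: [-3.126, -0.296, 0.004]
wrist_force: [-5.8, -1.8, 6.5]
opening: 0.0105
t 14.5 tcp [ 0.2 -0.  22.3] org [ 0.2  0.  -0. ] B [-59.8  -0.    0.1] F [60.2  0.1 -0.2] tilt -0.002 roll -0.002 yaw 0.001 f [-6.  -0.6  6.5] tq [-0.2  0.6  0. ] op 0.0105
```

View pics/sd6.png

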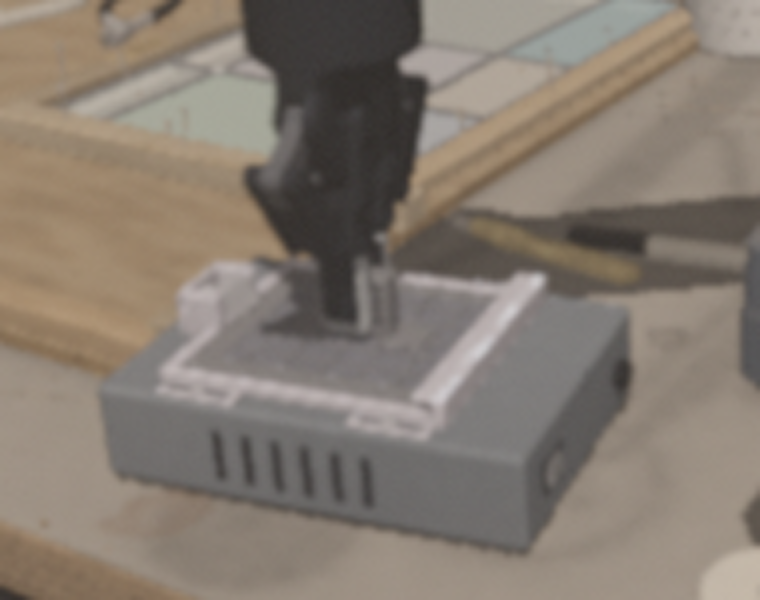

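View pics/w6.png

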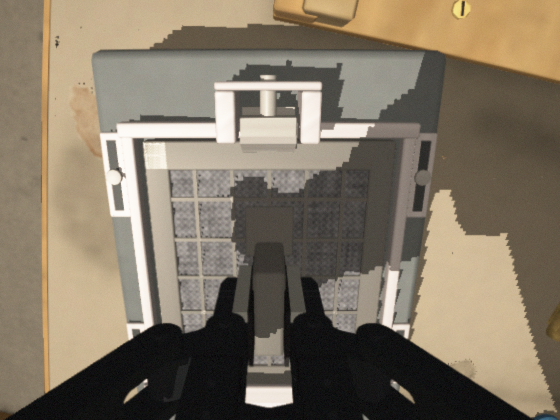

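```bash
python3 -m jog '[{"translation":[0,0,0],"delta_rot":[0,0,0],"gripper":255},{"translation":[0,0,0],"delta_rot":[0,0,0],"gripper":140},{"translation":[0,0,0],"delta_rot":[0,0,0],"gripper":140},{"translation":[0,0,0],"delta_rot":[0,0,0],"gripper":140},{"translation":[0,0,0],"delta_rot":[0,0,0],"gripper":140}]'; python3 loc.py
python3 -m jog '[{"translation":[0,0,15],"delta_rot":[0,0,0],"gripper":140},{"translation":[0,0,50],"delta_rot":[0,0,0],"gripper":140},{"translation":[10,2,90],"delta_rot":[0,0,0],"gripper":140},{"translation":[20,4,130],"delta_rot":[0,0,0],"gripper":140},{"translation":[20,4,150],"delta_rot":[0,0,0],"gripper":100},{"translation":[20,4,150],"delta_rot":[0,0,0],"gripper":100},{"translation":[20,4,150],"delta_rot":[0,0,0],"gripper":100}]'
python3 - <<'E'
from h import *
import json
s,a=snap('wrist','w7.png'); json.dump({k:np.array(s[k]).tolist() for k in('position','tool_rot')},open('s7.json','w'))
cv2.imwrite('pics/w7z.png',cv2.resize(a[60:340,130:430,::-1],None,fx=2.1,fy=2.1,interpolation=2))
s,a=snap('side','sd7.png')
cv2.imwrite('pics/sd7.png',cv2.resize(a[210:310,140:290,::-1],None,fx=5,fy=5,interpolation=2))
E
```

```text
time: 15.22
position: [0.5682, 0.2154, 0.0722]
tool_rot: [-3.126, -0.296, 0.003]
wrist_force: [0.2, 0.7, 0.0]
opening: 0.0389
t 15.22 tcp [ 0.2 -0.  22.2] org [ 0.2  0.  -0.1] B [-59.8  -0.    0.1] F [60.2  0.1 -0.2] tilt -0.002 roll -0.002 yaw 0.001 f [0.4 0.6 0. ] tq [-0. -0. -0.] op 0.0389
time: 16.1
position: [0.587, 0.2192, 0.2202]
tool_rot: [-3.126, -0.296, 0.008]
wrist_force: [-0.3, -0.3, 0.2]
opening: 0.052
```

View pics/w7z.png

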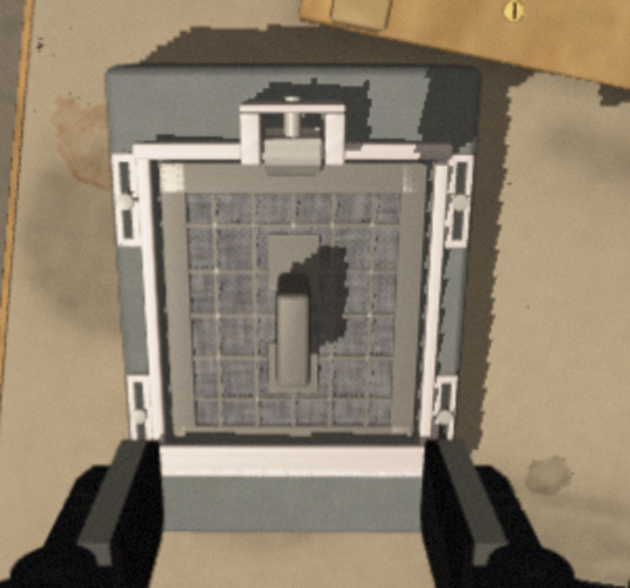

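View pics/sd7.png

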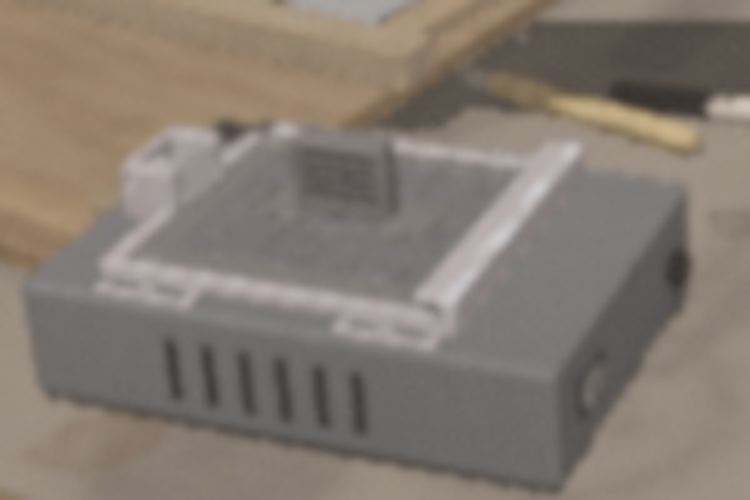

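Run:
```python
from h import *
from loc import C,Y
import json
np.set_printoptions(precision=1,suppress=True)
s=json.load(open('s7.json')); E=np.array([[np.cos(Y),np.sin(Y),0],[-np.sin(Y),np.cos(Y),0],[0,0,1]])
f=lambda p:np.array(p)/2.1+[130,60]
L=lambda p,z:print((onz('wrist',f(p),z,s)-C)@E.T*1e3)
L([(267,174),(321,175)],.058)  # nose
L([(160,164),(420,163)],.056)  # plate +x top edge
L([(160,163),(430,160)],.0566)  # wall inner
L([(279,294),(307,294),(309,386),(278,387)],.086) # rib top
```

```text
[[ 55.7   9.    8. ]
 [ 55.4 -10.9   8. ]]
[[ 59.1  48.6   6. ]
 [ 59.6 -47.4   6. ]]
[[ 59.5  48.5   6.6]
 [ 60.8 -51.    6.6]]
[[ 18.2   4.3  36. ]
 [ 18.2  -5.5  36. ]
 [-16.8  -6.5  36. ]
 [-17.3   4.8  36. ]]
```

```bash
python3 -c "
from station import workorder
print(workorder.job_done())"
```

```text
the job is handed in; nothing more can be done
None
```

The cassette is in the holder, flat and latched, and I handed the job in at about 16 s of the 62 s allowed.

**What I did:** I located the extractor, the holder (about +5 mm along x from nominal) and the cassette with the wrist camera. I gripped the rib and tilted the cassette about 0.24 rad. I then slid its low end under the lip until I felt the riser, with about 5 N along x, and felt the deck with about 5 N. Finally I swung the +x end down past the latch. The highest force I read was about 17 N, at 0.05 rad tilt. It dropped away as the latch let the end through.

**Last checks:**
- **Seating:** Before I let go, the tilt was about 0.002 rad and the underside was within 0.3 mm of the deck. After release, the rib measured centred to about 1 mm in the holder.
- **Latch:** The bolt's nose is about 4 mm over the cassette's end, so it has sprung out. I judged this from the picture only and did not tug the cassette to test it.
- **Clear of the work:** The gripper is open and about 150 mm above the grasp height, touching nothing.

**Disagreements:**
- The scene camera put things 3 to 7 mm towards -x of where the wrist camera did. I used the wrist camera's two views, which agreed to about 1 mm and matched where I felt the riser.
- During the latch push, the tool pose briefly suggested the hooked end had lifted about 1 mm. It came back down when the latch let the end through.

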